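# Dip the vacuum pump's gauge rod and present it to the reader

## Robot

A 6-joint arm with a two-finger parallel gripper is mounted at the origin on the work surface. World frame = base frame: x ahead of the robot, y to its left, z up, the work surface at z = 0. Lengths are in m, angles in rad, forces in N, time in s.
With the tool pointing down it reaches from about 0.25 to 0.775 m from the base axis. Payload 4 kg.
Tool frame: the origin (TCP) lies midway between the tips of the shut fingers; the grasp point (between the pads) lies 19 mm behind it (robot.hold_point_z is the distance from the TCP to the grasp point, in m); z points along the fingers, y is the line along which they close (so a half turn about z gives the same grasp; the last joint's range is limited). The gripper opens to 94 mm and grips with 3 to 60 N. Pads are 16 mm wide; open, the fingers measure 119 mm over their backs; the gripper's body (75 mm by 177 mm) begins 78 mm behind the grasp point.
Start: joints at [-1.281, 0.087, 1.371, -0, 1.684, -0.103], TCP at [0.211, -0.508, 0.206] pointing down, gripper open.
Joint ranges: [-3.1, 3.1], [-0.76, 2.03], [0.27, 2.55], [-1.08, 4.22], [0.17, 2.65], [-2.57, 2.57]. Speed limits (rad/s): [2.79, 2.79, 3.14, 3.14, 3.14, 3.14].

## Interface

Orientations are given as [roll, pitch, yaw] about the fixed x, y, z axes, in that order (R = Rz(yaw) Ry(pitch) Rx(roll)).
In Python, from bench import readout, imaging, robot gives the robot as it stands.
- The arm moves only by the tool carry_out, never from a script. Its argument "motion" is text: rows parted by semicolons, each of 7 numbers parted by spaces: the shift along the tool's x, y, z each as a share of 200 mm, from -1 to 1, then the turn, a rotation vector about the tool's x, y, z each as a share of 120 degrees, from -1 to 1, then the opening, from 0 (shut) to 1 (fully open). A call has 1 to 12 rows; each row shifts and turns the commanded pose from where the row before left it, along the tool's axes as they then stand; what a row does not reach is not made up. A row lasts 1/8 s, in which the tool goes at most 62.5 mm and 10.7 degrees, less where a joint would pass 70% of its speed; a pose out of reach is approached as far as the arm can. A call with a number of a shift or a turn outside -1 to 1 is refused whole. A call with a gripper value outside its range is refused whole. The fingers move at their own pace and stop on an object; the grip force is fixed at half the most. Time passes only in rows, so rows that do not move let the fingers close. It gives the time, the measured TCP pose, the force, the opening and the grip force at its end, in the units of the state.
- readout.get_obs(): the state, without advancing time (a new reading comes with each control period).
- imaging.snapshot(name): name is "scene" or "top" or "wrist"; returns a dict with "pixels" (420x560x3 uint8, red, green, blue), "fx", "fy", "cx", "cy" (pixels), "dist_coeffs" ([k1, k2, p1, p2, k3] as OpenCV has them; the pictures are not rectified), "R" (3x3) and "t" (3): a world point X has camera coordinates R X + t. Camera axes: x right, y down, z forward; pixel columns grow to the right and rows downward; lengths in m; the calibration is good to about 2 mm. A picture is of the moment at which its call begins. There is no depth.
- robot.close_job(): hands the job in; it is judged then, once.
The state is a dict: "time": time; "joint_positions": joint angles; "qvel": joint speeds; "joint_torque": joint torques, N m; "tool_pos": TCP position; "ee_rot": TCP orientation; "wrist_force": force on the tool from outside, world axes, zero at the start; "wrist_torque": the same for the moment, N m; "width": finger opening in m; "finger_force": force on a finger pad.
Only numpy, scipy, OpenCV 4.12 (cv2) and the standard library are available. Lean on these libraries where they do the work, as an engineer would, in place of code of your own. Each camera call takes 0.05 s, during which the arm holds its last target. There are 200 camera calls.

## Task

Take the gauge rod (the one with the collar) from its rest, slide it gently into the sloping guide tube of the vacuum pump until its collar stops on the mouth, pause there a moment, then draw it right out. Finish while still holding it: keep the rod level and still in the gripper, its tip over the middle of the reader's window and about 40 mm above the glass, touching nothing else. Leave the plain probe and everything else on the table where they are.

Things in the scene. Friction and masses are not known exactly. Their poses are not given: they have to be found in the camera images.
- gauge_rod: loose gauge rod, about 70 g, lying level in one lane of the rest. Origin: centre of the handle, on the axis; tip along its own -x, z up as it lies. Black square handle 14 x 14 mm, x -38 to +38, flat sides facing y; 8 mm round steel rod to the tip, last 5 mm tapered to 4 mm; steel collar disc 28 mm across, x -44 to -50 mm, which tells it from the plain probe
- gauge_tip (a point): the end of the gauge rod, on its axis, 124 mm from the handle's centre (74 mm beyond the collar face)
- collar_face (a point): centre of the collar's face towards the tip, 50 mm from the handle's centre: the face that stops on the tube's mouth
- guide_tube: steel tube fixed on the pump, sloping 28 degrees up to its open mouth, which faces away from the robot. Origin: centre of the mouth, 105 mm above the table; its z points out along the axis (rod goes in along -z). 85 mm long, 22 mm outside, bore 12 mm; flares over the last 12 mm to 22 mm inside, 32 mm outside. The rod enters 74 mm until its collar stops on the mouth
- pump: small fixed vacuum pump carrying the guide tube. Origin on the table below the tube mouth; it lies along its own -x: foot 20 mm high, 120 mm wide, x -190 to +10 mm; finned housing 126 mm wide, 100 mm high (cap to 112 mm), x -71 to -171 mm; motor, 97 mm high, to x -241 mm
- rod_rest: fixed steel plate 200 x 150 x 6 mm with two white notched cross bars at x +78 and -55 mm (8 mm thick, 44 and 49 mm high). Origin at the underside. Two lanes, y +40 and -40 mm; a rod lies along x, tip to -x, handle centre at x +45 mm, axis 45 mm above the table. Between the bars the handle is free on both sides
- reader: white reader box 110 x 110 x 50 mm, fixed, with a round glass window of 50 mm diameter in the middle of its top, looking up. Origin at underside
- window (a point): centre of the reader's window, 51 mm above the table
- plain_probe: the decoy beside the gauge rod: same black handle and 8 mm steel rod but NO collar, 116 mm from handle centre to tip; same frame as the gauge rod. Bystander
- bur_box: low steel box with dental burs standing in it, 75 x 45 x 31 mm high, origin at underside. Bystander
- steel_bowl: open steel bowl, 100 mm across, 45 mm high, origin at underside. Bystander
- gel_jar: white jar 48 mm across, 50 mm high, origin at underside. Bystander
- jaw_model: plaster jaw model with teeth, 55 x 66 x 27 mm high, origin at underside. Bystander
- cotton_cup: blue cup 70 mm across, 70 mm high, origin at underside. Bystander
Things that resemble listed ones, but are neither listed nor needed, are in the scene too. Leave any green look-alike of the rod_rest alone.

How it is judged:
On the way, in this order (a step that is already met when the one before it is completed fails the run):
1. the gauge rod is in the guide tube with its collar stopped on the mouth (z of collar_face in the frame of guide_tube below 0.0025 m and distance between collar_face and guide_tube below 0.006 m and angle between the x axis of gauge_rod and the z axis of guide_tube, either way round below 0.09 rad), for 0.2 s.
2. the gauge rod is drawn right out of the tube (z of gauge_tip in the frame of guide_tube above 0.005 m), for 0.1 s.
At the end, for the whole second after the job is handed in: the gripper holds the gauge rod still, level within 0.1 rad (about 6 degrees), its tip within 15 mm of the window's centre seen from above and 20 to 60 mm above the glass; the rod touches no reader, pump, rest or bystander; every bystander is within 30 mm of where it was (horizontal distance between gauge_tip and window below 0.015 m and z of gauge_tip in the frame of window between 0.02 and 0.06 m and angle between gauge_rod's own x axis and vertical between 1.4708 and 1.6708 rad and contact force between gauge_rod and the fingers above 1 N and linear speed of gauge_rod below 0.02 m/s and angular speed of gauge_rod below 0.15 rad/s and contact force between gauge_rod and reader below 0.2 N and contact force between gauge_rod and pump below 0.2 N and contact force between gauge_rod and rod_rest below 0.2 N and contact force between gauge_rod and plain_probe below 0.2 N and contact force between gauge_rod and bur_box below 0.2 N and contact force between gauge_rod and steel_bowl below 0.2 N and contact force between gauge_rod and gel_jar below 0.2 N and contact force between gauge_rod and jaw_model below 0.2 N and contact force between gauge_rod and cotton_cup below 0.2 N and distance of each of plain_probe, bur_box, steel_bowl, gel_jar, jaw_model, cotton_cup from where it was at the start of the episode below 0.03 m); the arm keeps its last pose, push and grip.
It fails at once if the rod is rammed into the tube (over 40 N) (contact force between gauge_rod and guide_tube above 40 N).
It fails at once if a bystander is moved by more than 30 mm (distance of any of plain_probe, bur_box, steel_bowl, gel_jar, jaw_model, cotton_cup from where it was at the start of the episode above 0.03 m).
It also fails if it takes over 58 s, if anything falls off the work surface, if the arm or the gripper's body presses on something with over 40 N, if the wrist force passes 120 N, or if a joint passes its speed limit or range.

## Working session

There is one attempt and no reset: what is moved stays moved. The work goes in short steps, Python scripts to look and compute and a tool call to move; the robot and the scene stay as the last step left them, time stands still between calls to the robot, and variables do not carry over. Pictures are saved under pics/ and viewed, at most 10 in all, crops included, and the job is handed in when it is done.

Besides the shell and the picture viewer there is one more tool, called after "Request:" as name(argument=value, ...), one argument or row to a line, values as JSON. carry_out: Moves the arm, as the interface text tells. Its arguments: {"type":"object","properties":{"motion":{"type":"string"}},"required":["motion"]}

```bash
ls; mkdir -p pics; python3 - <<'E'
from bench import readout, imaging, robot
import cv2, pickle
o=readout.get_obs(); print({k:o[k] for k in('time','tool_pos','ee_rot','width')}, robot.hold_point_z)
for n in('scene','top'):
    s=imaging.snapshot(n); pickle.dump(s,open(f'pics/{n}.pkl','wb'))
    cv2.imwrite(f'pics/{n}0.png',cv2.resize(s['pixels'][:,:,::-1],(784,588),interpolation=cv2.INTER_CUBIC))
    print(n,s['fx'],s['cx'],s['cy'],s['dist_coeffs'],s['R'],s['t'])
E
```

```text
pics
{'time': 0.0, 'tool_pos': array([ 0.21035928, -0.50759434,  0.20431969]), 'ee_rot': array([-3.13941704e+00, -1.88482598e-04,  3.92797283e-01]), 'width': 0.09386269187440734} 0.0188
scene 424.475539447727 280.4937208743145 208.56567167298104 [-0.08176235  0.          0.          0.          0.        ] [[-0.89906194  0.43781924  0.00139546]
 [ 0.37732398  0.77644367 -0.50473937]
 [-0.2220681  -0.45326542 -0.86327065]] [ 0.40226031 -0.1940098   1.42281999]
top 381.5003093207712 284.1525526538756 212.73659089324306 [0.01054783 0.         0.         0.         0.        ] [[ 0.00895438 -0.99961454  0.02627897]
 [-0.99233844 -0.01212153 -0.12295322]
 [ 0.12322437 -0.02497666 -0.99206447]] [0.08022988 0.47460598 0.87938203]
```

View pics/scene0.png

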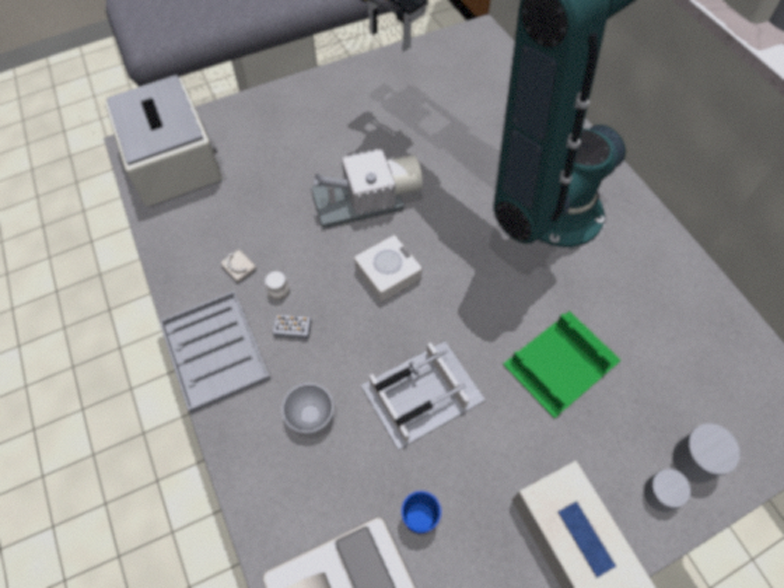

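View pics/top0.png

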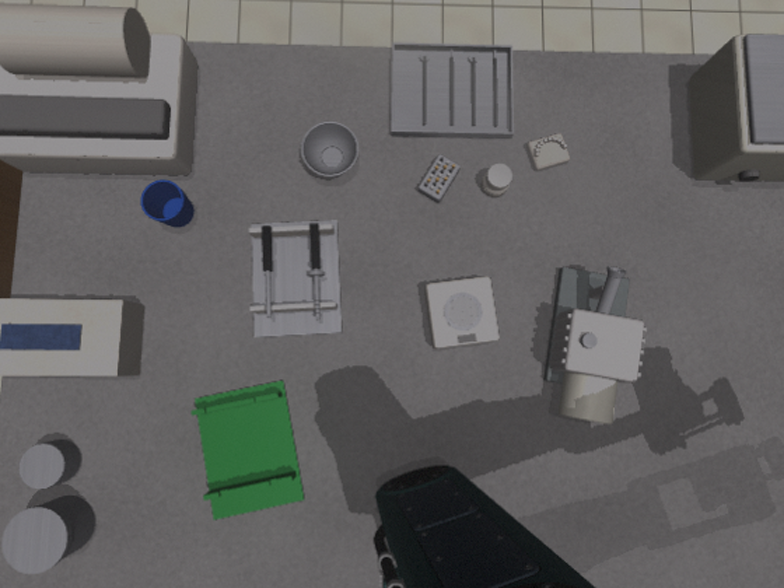

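```bash
cat > h.py <<'E'
import numpy as np, cv2, pickle
from scipy.spatial.transform import Rotation as Ro
def K(s): return np.array([[s['fx'],0,s['cx']],[0,s['fy'],s['cy']],[0,0,1]])
def proj(s,X): return cv2.projectPoints(np.atleast_2d(np.float64(X)),cv2.Rodrigues(np.array(s['R']))[0],np.array(s['t'],float),K(s),np.array(s['dist_coeffs']))[0][:,0]
def ray(s,uv):
    n=cv2.undistortPoints(np.float64([[uv]]),K(s),np.array(s['dist_coeffs']))[0,0]
    R=np.array(s['R']);d=R.T@np.r_[n,1];return -R.T@np.array(s['t']),d/np.linalg.norm(d)
def onz(s,uv,z): c,d=ray(s,uv);return c+d*(z-c[2])/d[2]
def tri(obs):
    A=np.zeros((3,3));b=np.zeros(3)
    for s,uv in obs:
        c,d=ray(s,uv);P=np.eye(3)-np.outer(d,d);A+=P;b+=P@c
    x=np.linalg.solve(A,b)
    return x,[np.linalg.norm(proj(s,x)[0]-uv) for s,uv in obs]
def crop(s,x,y,w,h,k): # grid ticks every 10 px
    im=cv2.resize(np.ascontiguousarray(s['pixels'][y:y+h,x:x+w,::-1]),None,fx=k,fy=k,interpolation=cv2.INTER_CUBIC)
    for u in range(-(-x//10)*10,x+w,10):
        cv2.line(im,(int((u-x+.5)*k),0),(int((u-x+.5)*k),5 if u%50 else 14),(0,0,255),1)
    for v in range(-(-y//10)*10,y+h,10):
        cv2.line(im,(0,int((v-y+.5)*k)),(5 if v%50 else 14,int((v-y+.5)*k)),(0,0,255),1)
    return im
E
python3 - <<'E'
from h import *
T=pickle.load(open('pics/top.pkl','rb'));S=pickle.load(open('pics/scene.pkl','rb'))
a=np.hstack([crop(T,178,153,66,75,4),crop(T,392,186,66,75,4),crop(T,300,190,66,75,4)])
b=np.hstack([crop(S,255,240,99,75,4),crop(S,220,110,99,75,4)])
c=np.vstack([a,b]);cv2.imwrite('pics/c1.png',c);print(c.shape)
E
```

```text
(600, 792, 3)
```

View pics/c1.png

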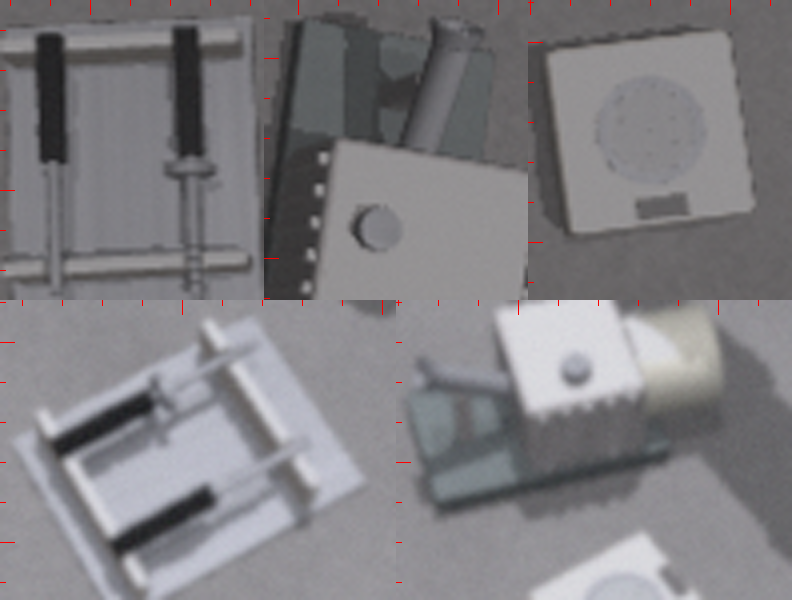

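```bash
python3 - <<'E'
from h import *
np.set_printoptions(precision=4,suppress=True)
T=pickle.load(open('pics/top.pkl','rb'));S=pickle.load(open('pics/scene.pkl','rb'))
for n,a,b,z in [('hfar',(223.75,159.5),(268.75,275.75),.052),('hnear',(224.5,191.5),(293.25,264.75),.052),('collar',(225,194.5),(295,266.2),.05),('mouth',(440,193.3),(226.2,127.7),.105),('window',(330.25,222),(276.6,187.4),.051)]:
    print(n,*tri([(T,a),(S,b)]),onz(T,a,z),onz(S,b,z))
for uv in [(262/4,20+10),(0,0)]: pass
# pump housing cap top corners (top view) z .1
for p in [(337,140),(527,170)]: print(onz(T,((p[0]-264)/4+391.5,p[1]/4+185.5),.1))
# pump foot: edge
for p in [(303,20),(270,175)]: print(onz(T,((p[0]-264)/4+391.5,p[1]/4+185.5),.02))
E
```

```text
hfar [0.5943 0.2287 0.0533] [np.float64(0.1108052161355761), np.float64(0.0963445167171146)] [0.5949 0.2287 0.052 ] [0.594  0.2284 0.052 ]
hnear [0.5193 0.2261 0.0459] [np.float64(0.2955355814050118), np.float64(0.2511708397022782)] [0.5188 0.2248 0.052 ] [0.5201 0.2288 0.052 ]
collar [0.5143 0.2268 0.032 ] [np.float64(0.4684132557096945), np.float64(0.39948159017827417)] [0.5121 0.2238 0.05  ] [0.5173 0.2339 0.05  ]
mouth [ 0.512  -0.2567  0.1076] [np.float64(0.5004874505967736), np.float64(0.3358851108640363)] [ 0.5117 -0.257   0.105 ] [ 0.5119 -0.26    0.105 ]
window [ 0.4506 -0.0216  0.0472] [np.float64(0.18348443734322753), np.float64(0.1401448226135088)] [ 0.4506 -0.0213  0.051 ] [ 0.4514 -0.019   0.051 ]
[ 0.451  -0.1896  0.1   ]
[ 0.4356 -0.2942  0.1   ]
[ 0.5328 -0.1998  0.02  ]
[ 0.438  -0.1771  0.02  ]
```

```bash
cat >> h.py <<'E'
np.set_printoptions(precision=4,suppress=True)
def pose(o): return np.array(o['tool_pos']),Ro.from_euler('xyz',o['ee_rot'])
def plan(p1,R1,p0=None,R0=None):
    from bench import readout
    if p0 is None: p0,R0=pose(readout.get_obs())
    w=(R0.inv()*R1).as_rotvec()
    print('shift in start tool axes (share)',R0.inv().apply(p1-p0)/.2,'in end axes',R1.inv().apply(p1-p0)/.2,'turn share',w/np.radians(120))
def down(yaw): return Ro.from_euler('xyz',[np.pi,0,yaw])
E
python3 - <<'E'
from h import *
from bench import readout, imaging
s=imaging.snapshot('wrist');p,R=pose(readout.get_obs());M=R.as_matrix()
Rc=np.array(s['R']);c=-Rc.T@s['t']
print('cam in tool',M.T@(c-p),'\n',M.T@Rc.T,s['fx'],s['cx'],s['cy'])
plan(np.array([.47,-.25,.33]),down(-.17))
E
```

```text
cam in tool [ 0.0717  0.0004 -0.1787] 
 [[ 0.001  -0.9681 -0.2507]
 [ 1.      0.0011 -0.    ]
 [ 0.0003 -0.2507  0.9681]] 355.15952556299266 279.8267835496204 217.47562956588817
shift in start tool axes (share) [ 1.6925 -0.6947 -0.6256] in end axes [ 1.0613 -1.4896 -0.627 ] turn share [-0.0008  0.0002  0.2687]
```

Request:
carry_out(
  motion="0 0 -0.21 0 0 0.068 1; 0 0 -0.21 0 0 0.068 1; 0 0 -0.21 0 0 0.068 1; 0 0 0 0 0 0.066 1; 0.138 -0.194 0 0 0 0 1; 0.138 -0.194 0 0 0 0 1; 0.138 -0.194 0 0 0 0 1; 0.138 -0.194 0 0 0 0 1; 0.138 -0.194 0 0 0 0 1; 0.138 -0.194 0 0 0 0 1; 0.138 -0.194 0 0 0 0 1; 0.138 -0.194 0 0 0 0 1",
)

```text
time: 1.65
tool_pos: [0.4822, -0.239, 0.3311]
ee_rot: [-3.142, 0.0, -0.173]
wrist_force: [-0.4, -0.3, -0.1]
width: 0.0939
finger_force: 0.0
```

```bash
cat > shot.py <<'E'
import sys
from h import *
from bench import readout, imaging
s=imaging.snapshot('wrist');n=sys.argv[1]
pickle.dump(s,open(f'pics/{n}.pkl','wb'))
o=readout.get_obs();print(o['time'],o['tool_pos'],o['ee_rot'],o['wrist_force'],o['width'],o['finger_force'],o['joint_positions'])
E
python3 shot.py wA; python3 -c "
from h import *
plan(np.array([.48,-.08,.33]),down(-.17))"
```

```text
1.7 [ 0.4856 -0.2347  0.3305] [-3.1369 -0.0012 -0.1658] [ 0.2705  1.4134 -0.3084] 0.09395677966784344 0.0 [-0.5584  0.0736  1.1393  0.0051  1.9294  1.1799]
shift in start tool axes (share) [-0.1552 -0.7582  0.0059] in end axes [-0.1584 -0.7576  0.0025] turn share [-0.0022 -0.0005  0.002 ]
```

Request:
carry_out(
  motion="-0.04 -0.19 0 0 0 0 1; -0.04 -0.19 0 0 0 0 1; -0.04 -0.19 0 0 0 0 1; -0.04 -0.19 0 0 0 0 1; 0 0 0 0 0 0 1; 0 0 0 0 0 0 1",
)

```text
time: 2.45
tool_pos: [0.4759, -0.0856, 0.3312]
ee_rot: [3.141, 0.0, -0.173]
wrist_force: [-0.5, 0.1, 0.5]
width: 0.0942
finger_force: 0.0
```

```bash
python3 shot.py wB; python3 -c "
from h import *
plan(np.array([.52,.20,.28]),down(.03))"
```

```text
2.5 [ 0.4759 -0.0859  0.3311] [ 3.141   0.0005 -0.1737] [-0.1231 -0.9624 -0.4363] 0.09383088234530408 0.0 [-0.2954 -0.0511  1.264  -0.0007  1.9291  1.4488]
shift in start tool axes (share) [-0.0299 -1.4463  0.2549] in end axes [ 0.2631 -1.4223  0.2557] turn share [ 0.0003  0.0003 -0.0973]
```

Request:
carry_out(
  motion="0 0 0 0 0 -0.049 0.5; 0 0 0 0 0 -0.049 0.5; 0.044 -0.237 0.043 0 0 0 0.5; 0.044 -0.237 0.043 0 0 0 0.5; 0.044 -0.237 0.043 0 0 0 0.5; 0.044 -0.237 0.043 0 0 0 0.5; 0.044 -0.237 0.043 0 0 0 0.5; 0.044 -0.237 0.043 0 0 0 0.5; 0 0 0 0 0 0 0.5; 0 0 0 0 0 0 0.5",
)

```text
time: 3.75
tool_pos: [0.52, 0.1996, 0.2796]
ee_rot: [3.14, 0.001, 0.031]
wrist_force: [0.6, -0.0, -0.5]
width: 0.047
finger_force: 0.0
```

```bash
python3 shot.py wC; python3 - <<'E'
from h import *
for n in 'ABC':
    s=pickle.load(open(f'pics/w{n}.pkl','rb'))
    print(n,proj(s,[[.512,-.257,.105],[.4506,-.0216,.051],[.594,.2287,.052],[.5193,.2255,.052],[.433,.222,.049]]))
A,B,C=[cv2.resize(pickle.load(open(f'pics/w{n}.pkl','rb'))['pixels'][:,:,::-1],(400,300),interpolation=cv2.INTER_AREA) for n in 'ABC']
cv2.imwrite('pics/abc.png',np.vstack([np.hstack([A,B]),np.hstack([C,C*0])]))
E
```

```text
3.8 [0.52   0.1993 0.2801] [ 3.1408 -0.0003  0.0304] [ 1.3333 -0.1624  0.4042] 0.0469641270295281 0.0 [ 0.2647  0.1007  1.2097 -0.0009  1.8311  1.8049]
A [[290.1731 161.7728]
 [127.1897 232.5691]
 [-57.8521 165.2426]
 [-39.6004 214.9584]
 [-16.042  268.6783]]
B [[422.5797 133.903 ]
 [234.8317 209.4828]
 [ 30.3607 137.8304]
 [ 48.718  191.8358]
 [ 71.1322 249.8332]]
C [[660.2246 219.7382]
 [454.7079 250.6341]
 [254.8743 123.2468]
 [256.5635 189.4276]
 [258.4786 258.402 ]]
```

View pics/abc.png

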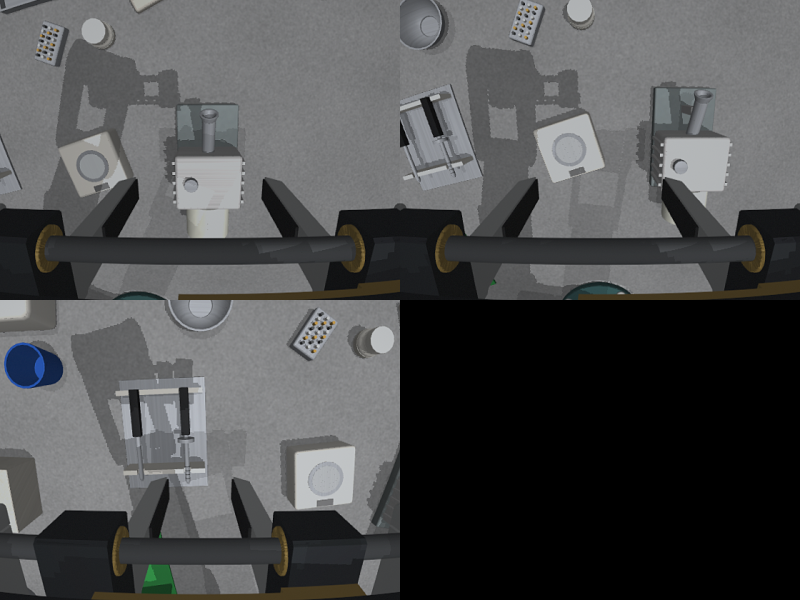

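```bash
python3 - <<'E'
from h import *
A,B,C=[pickle.load(open(f'pics/w{n}.pkl','rb')) for n in 'ABC']
a=np.hstack([crop(A,240,136,100,90,4),crop(B,355,115,98,75,4)[:,:392] if 0 else crop(B,365,115,98,90,4)])
a=a[:360]
b=np.hstack([crop(C,220,115,75,40,4),crop(C,220,155,75,40,4)]) if 0 else None
r=crop(C,170,105,130,160,1)
c2=np.hstack([crop(B,200,178,66,60,4),crop(C,422,222,66,60,4),crop(A,94,202,66,60,4)])
cv2.imwrite('pics/d1.png',np.vstack([a,c2]))
cv2.imwrite('pics/d2.png',np.hstack([crop(C,160,105,145,150,4),crop(T:=pickle.load(open('pics/top.pkl','rb')),210,150,33,150,6)[:600]]) )
print(a.shape,c2.shape)
E
```

```text
(360, 792, 3) (240, 792, 3)
```

View pics/d1.png

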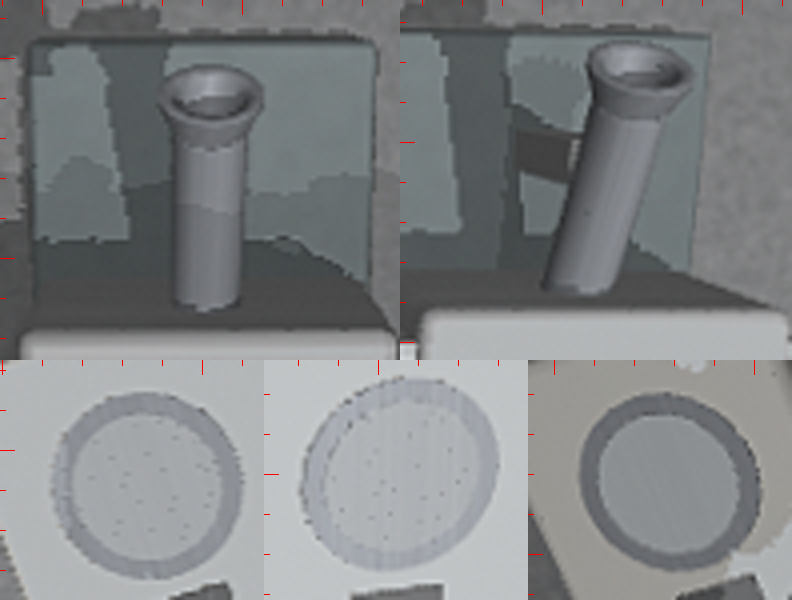

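View pics/d2.png

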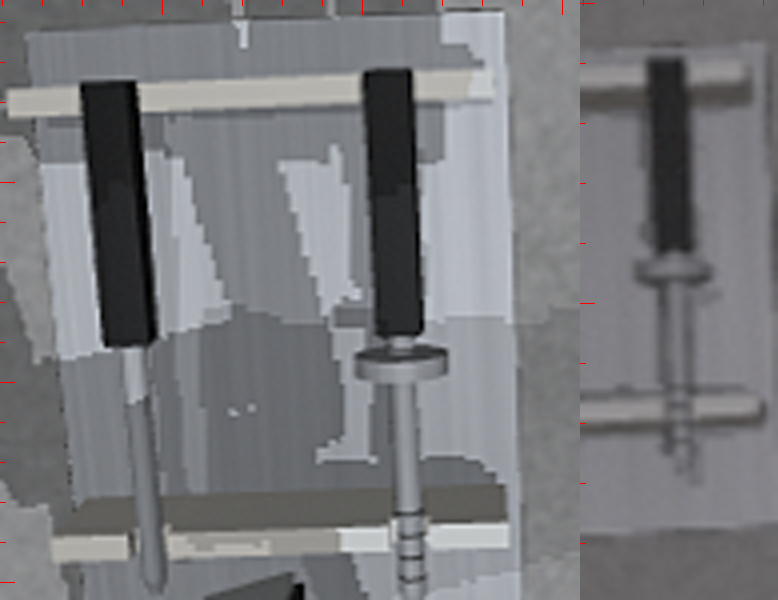

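```bash
python3 - <<'E'
from h import *
from scipy.optimize import least_squares
A,B,C,T,S=[pickle.load(open(f'pics/{n}.pkl','rb')) for n in('wA','wB','wC','top','scene')]
for n,ob in dict(win=[(A,(129.1,232.1)),(B,(236.25,209)),(C,(455.4,250.1)),(T,(330.25,222))],
 hfar=[(C,(256.5,122.5)),(T,(223.7,159.5)),(S,(268.75,275.75))],hnear=[(C,(259.25,188.25)),(T,(224.8,191.2)),(S,(293.25,264.75))],
 collar=[(C,(259.75,193.75)),(T,(225.3,194.5))],
 mouth=[(A,(292.5,159.75)),(B,(424.75,132)),(T,(440,193.3))]).items():
    x,r=tri(ob);print(n,x,np.round(r,2),*[onz(s,u,{'win':.051,'mouth':.105,'collar':.045}.get(n,.052))[:2] for s,u in ob])
print('tip',onz(C,(262.5,254),.045))
def ax(p): 
    return np.array([np.cos(p[4])*np.cos(p[3]),np.cos(p[4])*np.sin(p[3]),np.sin(p[4])])
L=[(A,[(291.9,173),(291.4,210.5)],(292.5,159.75)),(B,[(421.75,144.5),(409.25,186.5)],(424.75,132))]
def f(p,fix=None):
    if fix is not None:p=np.r_[p[:4],fix]
    r=[]
    for s,pts,m in L:
        q=proj(s,[p[:3],p[:3]-.07*ax(p)]);d=(q[1]-q[0])/np.linalg.norm(q[1]-q[0])
        r+=list(q[0]-m)+[np.cross(d,np.array(u)-q[0]) for u in pts]
    return np.array(r)
for fix in(None,np.radians(28)):
    g=least_squares(f,[.51,-.257,.105,-.17,.49],kwargs=dict(fix=fix));print(g.x,g.fun)
E
```

```text
win [ 0.4505 -0.0229  0.0487] [0.35 0.24 0.57 0.56] [ 0.4508 -0.0245] [ 0.4509 -0.0236] [ 0.4513 -0.0224] [ 0.4506 -0.0213]
hfar [0.5945 0.2281 0.0523] [1.09 0.33 0.26] [0.5949 0.2269] [0.5949 0.2288] [0.594  0.2284]
hnear [0.5196 0.2246 0.0444] [1.54 0.6  0.63] [0.5208 0.2224] [0.5195 0.2242] [0.5201 0.2288]
collar [0.513  0.2228 0.0458] [0.69 0.35] [0.513  0.2221] [0.5129 0.2237]
mouth [ 0.5131 -0.2604  0.0996] [0.34 1.22 0.5 ] [ 0.5138 -0.26  ] [ 0.5137 -0.2597] [ 0.5117 -0.257 ]
tip [0.4374 0.2173 0.045 ]
[ 0.5138 -0.2598  0.1054 -0.1645  0.4884] [-0.1289  0.1033  0.2052 -0.0533  0.236  -0.0325 -0.3474  0.0792]
[ 0.5138 -0.2598  0.1054 -0.1645  0.49  ] [-0.1305  0.1038  0.2046 -0.0507  0.2377 -0.0326 -0.3468  0.0765]<stdin>:18: DeprecationWarning: Arrays of 2-dimensional vectors are deprecated. Use arrays of 3-dimensional vectors instead. (deprecated in NumPy 2.0)
```

Request:
carry_out(
  motion="0 0 0 0 0 -0.014 0.45; 0.096 -0.058 0.2 0 0 0 0.45; 0.096 -0.058 0.2 0 0 0 0.45; 0 0 0.2 0 0 0 0.45; 0 0 0.2 0 0 0 0.45; 0 0 0.1 0 0 0 0.45; 0 0 0 0 0 0 0.45; 0 0 0 0 0 0 0.45",
)

```text
time: 4.8
tool_pos: [0.5574, 0.2261, 0.1016]
ee_rot: [-3.141, -0.003, 0.061]
wrist_force: [0.0, 0.7, -0.2]
width: 0.0423
finger_force: 0.0
```

```bash
python3 shot.py wD; python3 - <<'E'
from h import *
plan(np.array([.557,.2247,.026]),down(.06))
s=pickle.load(open('pics/wD.pkl','rb'))
c=np.array([.557,.2247,.045]);x=np.array([np.cos(.06),np.sin(.06),0]);y=np.array([-x[1],x[0],0]);z=np.array([0,0,.007])
im=s['pixels'][:,:,::-1].copy()
for d in(.038,-.038,-.05,-.124):
  for e in((-.007,.007) if abs(d)<.04 else (-.014,.014) if d==-.05 else (-.004,.004)):
    u=proj(s,c+x*d+y*e+(z if abs(d)<.04 else 0*z))[0];cv2.circle(im,(int(u[0]),int(u[1])),2,(0,0,255),-1)
cv2.imwrite('pics/D.png',cv2.resize(im,(784,588)))
E
```

```text
4.85 [0.5576 0.2263 0.102 ] [-3.1409 -0.0036  0.0614] [-1.059   0.5242  1.3179] 0.04244410939193437 0.0 [ 0.2914  0.2396  1.4027 -0.0001  1.4957  1.8008]
shift in start tool axes (share) [-0.005   0.0081  0.3801] in end axes [-0.0036  0.0079  0.3801] turn share [-0.0003 -0.0017  0.0007]
```

View pics/D.png

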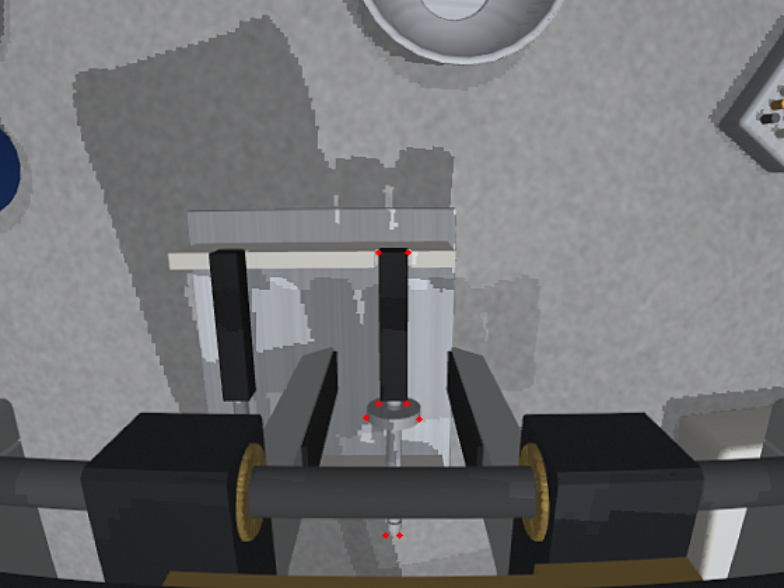

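Request:
carry_out(
  motion="0 0.004 0.13 0 0 0 0.45; 0 0.004 0.13 0 0 0 0.45; 0 0 0.12 0 0 0 0.45; 0 0 0 0 0 0 0.45; 0 0 0 0 0 0 0; 0 0 0 0 0 0 0; 0 0 0 0 0 0 0; 0 0 0 0 0 0 0",
)

```text
time: 5.85
tool_pos: [0.5572, 0.225, 0.025]
ee_rot: [-3.141, -0.002, 0.062]
wrist_force: [-0.5, 1.1, 2.5]
width: 0.0139
finger_force: 30.0
```

Request:
carry_out(
  motion="0 0 -0.12 0 0 0 0; 0 0 -0.2 0 0 0 0; 0 0 -0.25 0 0 0 0; 0 0 -0.25 0 0 0 0; 0 0 -0.1 0 0 0.036 0; 0 0 0 0 0 0.036 0; 0 0 0 0 0 0.036 0; 0 0 0 0 0 0 0",
)

```text
time: 6.85
tool_pos: [0.5563, 0.2248, 0.2076]
ee_rot: [3.141, 0.0, -0.163]
wrist_force: [-0.6, 0.7, -0.4]
width: 0.0136
finger_force: 30.0
```

```bash
python3 shot.py wE; cat >> h.py <<'E'
M=np.array([.5138,-.2598,.105]);PSI=-.165;PIT=.489
AX=np.array([np.cos(PIT)*np.cos(PSI),np.cos(PIT)*np.sin(PSI),np.sin(PIT)])
RT=Ro.from_euler('xyz',[np.pi,-PIT,PSI])
def tcp(out,g=0): # collar face 'out' beyond the mouth; g = grasp offset along rod x from handle centre
    return M+AX*(out+.05+g)+.0188*RT.apply([0,0,1])
E
python3 -c "
from h import *
p=tcp(.104);print(p)
plan(p,down(PSI));plan(p,RT)"
```

```text
6.9 [0.5563 0.2248 0.2076] [ 3.1412  0.0004 -0.163 ] [-0.2263  0.0204 -1.0691] 0.013751885459195833 29.999897181987762 [ 0.2896  0.1993  1.2405 -0.0001  1.7024  2.0234]
[ 0.6566 -0.2836  0.1607]
shift in start tool axes (share) [0.9074 2.4268 0.2346] in end axes [0.9122 2.425  0.2341] turn share [0.0002 0.0002 0.001 ]
shift in start tool axes (share) [0.9074 2.4268 0.2346] in end axes [0.6953 2.425  0.6351] turn share [-0.0001  0.2337  0.001 ]
```

Request:
carry_out(
  motion="0.06 0.16 0 0 0 0 0; 0.09 0.24 0 0 0 0 0; 0.09 0.24 0 0 0 0 0; 0.09 0.24 0 0 0 0 0; 0.09 0.24 0 0 0 0 0; 0.09 0.24 0 0 0 0 0; 0.09 0.24 0 0 0 0 0; 0.09 0.24 0 0 0 0 0; 0.09 0.24 0 0 0 0 0; 0.09 0.24 0 0 0 0 0; 0.04 0.105 0 0 0 0 0; 0 0 0 0 0 0 0",
)

```text
time: 8.4
tool_pos: [0.6563, -0.2851, 0.2064]
ee_rot: [-3.141, 0.002, -0.166]
wrist_force: [1.5, -0.5, -0.9]
width: 0.0137
finger_force: 30.0
```

Request:
carry_out(
  motion="0 0 0 0 0.06 0 0; 0 0 0 0 0.06 0 0; 0 0 0 0 0.06 0 0; 0 0 0 0 0.054 0 0; 0 0 0 0 0 0 0; 0 0 0 0 0 0 0",
)

```text
time: 9.15
tool_pos: [0.6575, -0.2827, 0.2093]
ee_rot: [3.141, -0.491, -0.163]
wrist_force: [0.3, 0.0, -0.8]
width: 0.0136
finger_force: 30.0
```

```bash
python3 shot.py wF; python3 - <<'E'
from h import *
from bench import readout
plan(tcp(.104),RT)
p,R=pose(readout.get_obs())
s=pickle.load(open('pics/wF.pkl','rb'))
im=s['pixels'][:,:,::-1].copy()
o=p-R.apply([0,0,.0188]);x=R.apply([1,0,0]);y=R.apply([0,1,0])
P=[o-.124*x]+[o-.05*x+.014*e*y for e in(1,-1)]+[o-.038*x+e*.007*y-R.apply([0,0,.007]) for e in(1,-1)]
for q,c in [(P,(0,0,255)),([M]+[M+.016*(np.cos(t)*np.array([-np.sin(PSI),np.cos(PSI),0])+np.sin(t)*np.cross(AX,[-np.sin(PSI),np.cos(PSI),0])) for t in np.arange(0,6.2,.52)],(0,255,0))]:
  for u in proj(s,q): cv2.circle(im,(round(u[0]),round(u[1])),1,c,-1); print(u)
cv2.imwrite('pics/F.png',cv2.resize(im,(784,588)))
E
```

```text
9.2 [ 0.658  -0.2831  0.2096] [ 3.1406 -0.4916 -0.1625] [ 0.1191  0.318  -0.8981] 0.013546126827095576 29.999940097332 [-0.5792  0.113   1.4165  0.2085  1.1644  1.1154]
shift in start tool axes (share) [-0.1211  0.0034  0.2125] in end axes [-0.1206  0.0036  0.2128] turn share [-0.0001 -0.0012  0.001 ]
[278.7671 464.0332]
[305.0906 362.9051]
[252.3745 362.8339]
[292.6266 351.7698]
[264.7239 351.7326]
[279.4122 466.6427]
[258.5133 466.4902]
[260.7784 475.706 ]
[268.3047 482.8144]
[279.1329 485.585 ]
[290.0447 483.0918]
[297.7888 476.1718]
[300.3288 467.0068]
[297.3449 458.1782]
[289.9487 451.8486]
[280.0935 449.3779]
[270.0817 451.2554]
[262.2358 457.1133]
```

View pics/F.png

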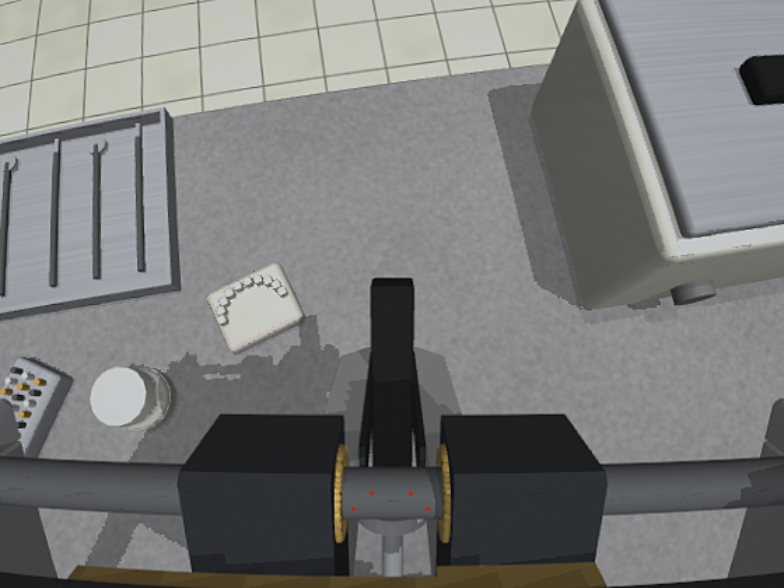

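Request:
carry_out(
  motion="-0.04 0.001 0.07 0 0 0 0; -0.04 0.002 0.07 0 0 0 0; -0.04 0.001 0.073 0 0 0 0; -0.05 0 0 0 0 0 0; 0 0 0 0 0 0 0; 0 0 0 0 0 0 0",
)

```text
time: 9.95
tool_pos: [0.6471, -0.2829, 0.1555]
ee_rot: [3.141, -0.492, -0.164]
wrist_force: [0.2, -0.1, -0.5]
width: 0.0138
finger_force: 30.0
```

```bash
python3 shot.py wG; python3 - <<'E'
from h import *
from bench import readout,imaging
p,R=pose(readout.get_obs());print('err vs tcp(.094)',R.inv().apply(tcp(.094)-p))
o=p-R.apply([0,0,.0188]);x=R.apply([1,0,0])
ims=[]
for n in('scene','top'):
    s=imaging.snapshot(n);pickle.dump(s,open(f'pics/{n}G.pkl','wb'))
    q=proj(s,[o-.124*x,o-.05*x,o+.038*x,M,M-.07*AX]);print(n,q)
    x0,y0=np.int32(q[3])-[40,30]
    if n=='scene': x0-=20
    c=crop(s,x0,y0,79,75,5);d=c.copy()
    for i,u in enumerate(q):
        cv2.circle(d,(round((u[0]-x0+.5)*5),round((u[1]-y0+.5)*5)),2,(0,0,255) if i<3 else (0,255,0),-1)
    ims.append(d);print(x0,y0)
cv2.imwrite('pics/G.png',np.hstack(ims))
E
```

```text
10.0 [ 0.6472 -0.2829  0.1557] [ 3.1405 -0.4922 -0.164 ] [ 0.1913  0.6285 -0.8161] 0.013991747408606115 29.99995082616806 [-0.5895  0.1165  1.521   0.2244  1.0602  1.0798]
err vs tcp(.094) [ 0.0006 -0.0009 -0.    ]
scene [[219.9535 127.0651]
 [197.7215 124.1594]
 [169.6184 120.5371]
 [225.6729 127.9342]
 [245.3487 130.5019]]
165 97
top [[444.366  184.1391]
 [455.3887 151.1608]
 [469.533  108.9568]
 [441.2277 192.3753]
 [431.6274 221.2545]]
401 162
```

View pics/G.png

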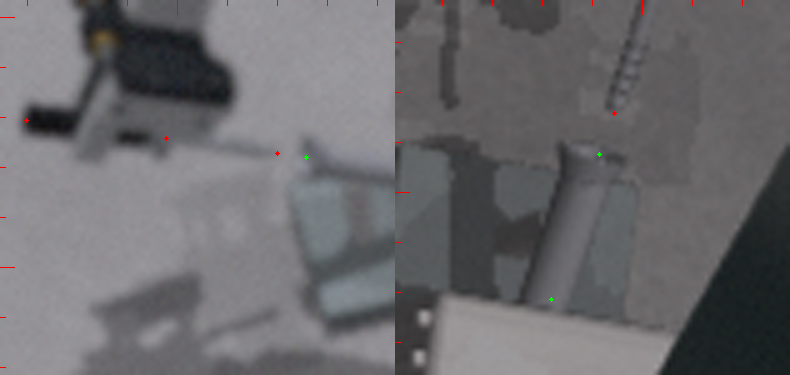

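Request:
carry_out(
  motion="-0.01 -0.0045 0 0 0 0 0; -0.02 0 0 0 0 0 0; -0.02 0 0 0 0 0 0; -0.02 0 0 0 0 0 0; -0.02 0 0 0 0 0 0; -0.02 0 0 0 0 0 0; -0.02 0 0 0 0 0 0; -0.02 0 0 0 0 0 0; -0.01 0 0 0 0 0 0; 0 0 0 0 0 0 0",
)

```text
time: 11.35
tool_pos: [0.619, -0.277, 0.1392]
ee_rot: [3.142, -0.49, -0.164]
wrist_force: [-0.3, 0.1, 1.3]
width: 0.0137
finger_force: 30.0
```

Request:
carry_out(
  motion="-0.015 0 0 0 0 0 0; -0.015 0 0 0 0 0 0; -0.015 0 0 0 0 0 0; -0.015 0 0 0 0 0 0; -0.015 0 0 0 0 0 0; -0.015 0 0 0 0 0 0; 0 0 0 0 0 0 0",
)

```text
time: 12.22
tool_pos: [0.6031, -0.2744, 0.1305]
ee_rot: [-3.142, -0.49, -0.164]
wrist_force: [-0.2, 0.6, -0.8]
width: 0.0136
finger_force: 30.0
```

Forces stay low, so I'm continuing.

Request:
carry_out(
  motion="-0.02 0 0 0 0 0 0; -0.02 0 0 0 0 0 0; -0.02 0 0 0 0 0 0; -0.02 0 0 0 0 0 0; -0.02 0 0 0 0 0 0; -0.02 0 0 0 0 0 0; -0.02 0 0 0 0 0 0; -0.02 0 0 0 0 0 0; -0.02 0 0 0 0 0 0; 0 0 0 0 0 0 0; 0 0 0 0 0 0 0",
)

```text
time: 13.6
tool_pos: [0.5721, -0.2694, 0.114]
ee_rot: [3.141, -0.49, -0.164]
wrist_force: [-0.3, 0.3, 1.0]
width: 0.0138
finger_force: 30.0
```

```bash
python3 - <<'E'
from h import *
from bench import readout
o=readout.get_obs();p,R=pose(o);print(R.inv().apply(p-tcp(0)),R.inv().apply(o['wrist_force']),o['wrist_torque'])
E
```

```text
[ 0.0064 -0.0002  0.001 ] [ 0.2285 -0.2399 -1.0509] [0.0613 0.2261 0.0017]
```

Request:
carry_out(
  motion="-0.007 0 0 0 0 0 0; -0.007 0 0 0 0 0 0; -0.007 0 0 0 0 0 0; -0.006 0 0 0 0 0 0; 0 0 0 0 0 0 0; 0 0 0 0 0 0 0",
)

```text
time: 14.35
tool_pos: [0.5674, -0.2685, 0.1113]
ee_rot: [3.141, -0.49, -0.164]
wrist_force: [0.1, 0.0, -0.4]
width: 0.0138
finger_force: 30.0
```

Request:
carry_out(
  motion="-0.005 0 0 0 0 0 0; 0 0 0 0 0 0 0; 0 0 0 0 0 0 0",
)

```text
time: 14.72
tool_pos: [0.5666, -0.2684, 0.111]
ee_rot: [3.141, -0.491, -0.164]
wrist_force: [0.8, -0.5, -0.5]
width: 0.0137
finger_force: 30.0
```

Request:
carry_out(
  motion="-0.005 0 0 0 0 0 0; 0 0 0 0 0 0 0; 0 0 0 0 0 0 0",
)

```text
time: 15.1
tool_pos: [0.5665, -0.2685, 0.1112]
ee_rot: [3.141, -0.493, -0.164]
wrist_force: [5.1, -1.2, 0.3]
width: 0.0139
finger_force: 30.0
```

Request:
carry_out(
  motion="-0.005 0 0 0 0 0 0; 0 0 0 0 0 0 0; 0 0 0 0 0 0 0",
)

```text
time: 15.48
tool_pos: [0.5664, -0.2685, 0.1114]
ee_rot: [3.141, -0.495, -0.164]
wrist_force: [7.9, -0.5, -0.9]
width: 0.0138
finger_force: 30.0
```

Request:
carry_out(
  motion="0 0 0 0 0 0 0; 0 0 0 0 0 0 0; 0 0 0 0 0 0 0; 0 0 0 0 0 0 0; 0 0 0 0 0 0 0",
)

```text
time: 16.1
tool_pos: [0.5664, -0.2685, 0.1114]
ee_rot: [3.141, -0.495, -0.164]
wrist_force: [8.1, -1.1, -1.1]
width: 0.0136
finger_force: 30.0
```

```bash
python3 - <<'E'
from h import *
from bench import readout
o=readout.get_obs();p,R=pose(o);print(R.inv().apply(p-tcp(0)),R.inv().apply(o['wrist_force']),o['ee_rot'])
E
```

```text
[ 0.0001 -0.      0.0006] [ 6.6634 -0.2958  4.8721] [ 3.1409 -0.4946 -0.1645]
```

Request:
carry_out(
  motion="0.015 0 0 0 0 0 0; 0.03 0 0 0 0 0 0; 0.05 0 0 0 0 0 0; 0.06 0 0 0 0 0 0; 0.06 0 0 0 0 0 0; 0.06 0 0 0 0 0 0; 0.06 0 0 0 0 0 0; 0.06 0 0 0 0 0 0; 0.06 0 0 0 0 0 0; 0.06 0 0 0 0 0 0; 0.05 0 0 0 0 0 0; 0 0 0 0 0 0 0",
)

```text
time: 17.6
tool_pos: [0.6638, -0.2845, 0.1637]
ee_rot: [3.141, -0.491, -0.164]
wrist_force: [-0.5, 0.1, -0.4]
width: 0.0136
finger_force: 30.0
```

```bash
python3 shot.py wH; python3 - <<'E'
from h import *
from bench import readout
p,R=pose(readout.get_obs());print('out',R.inv().apply(p-tcp(0)))
W=np.array([.4508,-.0235,.051]);y=0.0
t=W+np.array([.124*np.cos(y),.124*np.sin(y),.04])-[0,0,.0188];print(t)
plan(t,down(y));
plan(t,down(PSI))
# handle far-end top edge in view vs F and predicted
for n in 'EH':
    s=pickle.load(open(f'pics/w{n}.pkl','rb'));g=s['pixels'].max(2)
    print(n,[(r,[c for c in range(230,330) if g[r,c]<60][::60]) for r in range(185,240,8)])
s=pickle.load(open('pics/wH.pkl','rb'));cv2.imwrite('pics/H.png',s['pixels'][:,:,::-1])
x=R.apply([1,0,0]);yy=R.apply([0,1,0]);z=R.apply([0,0,1]);o=p-.0188*z
print(proj(s,[o+.038*x-.007*z+.007*yy,o+.038*x-.007*z-.007*yy]))
E
```

```text
17.65 [ 0.6633 -0.2843  0.1631] [ 3.1414 -0.4899 -0.164 ] [-1.1423 -0.2973 -0.3322] 0.013679380392920873 29.999919533729553 [-0.5756  0.1463  1.472   0.2152  1.0784  1.1001]
out [ 0.111  -0.0003  0.0012]
[ 0.5748 -0.0235  0.0722]
shift in start tool axes (share) [-0.7868 -1.2144  0.0953] in end axes [-0.4424 -1.304   0.4545] turn share [ 0.0192 -0.2334 -0.0767]
shift in start tool axes (share) [-0.7868 -1.2144  0.0953] in end axes [-0.6506 -1.2137  0.4545] turn share [-0.0001 -0.2339  0.0005]
E [(185, []), (193, []), (201, [266]), (209, [265]), (217, [265]), (225, [265]), (233, [265])]
H [(185, []), (193, []), (201, [266]), (209, [265]), (217, [265]), (225, [265]), (233, [265])]
[[293.5732 206.5751]
 [262.0004 206.5407]]
```

Request:
carry_out(
  motion="0 0 -0.05 0 -0.058 0 0; 0 0 0 0 -0.058 0 0; 0 0 0 0 -0.058 0 0; 0 0 0 0 -0.06 0 0; -0.06 -0.11 0 0 0 0 0; -0.1 -0.175 0 0 0 0 0; -0.11 -0.19 0 0 0 0 0; -0.11 -0.19 0 0 0 0 0; -0.11 -0.19 0 0 0 0 0; -0.1 -0.165 0 0 0 0 0; -0.052 -0.092 0 0 0 0 0; 0 0 0 0 0 0 0",
)

```text
time: 19.15
tool_pos: [0.568, -0.0425, 0.1721]
ee_rot: [3.141, -0.001, -0.163]
wrist_force: [0.3, -0.5, -1.8]
width: 0.0136
finger_force: 30.0
```

```bash
python3 shot.py wI; python3 - <<'E'
from h import *
W=np.array([.4508,-.0235,.051])
y=PSI
plan(W+[.124*np.cos(y),.124*np.sin(y),.04-.0188],down(y))
E
```

```text
19.2 [ 0.5684 -0.0436  0.1719] [ 3.1407 -0.0007 -0.164 ] [-0.8142 -0.5586 -0.7389] 0.013658211211413937 29.999881982803345 [-0.1754  0.14    1.379  -0.0009  1.6219  1.5593]
shift in start tool axes (share) [ 0.0233 -0.0029  0.4986] in end axes [ 0.0237 -0.0024  0.4986] turn share [ 0.0004 -0.0003  0.0005]
```

Request:
carry_out(
  motion="0.023 -0.002 0.08 0 0 0 0; 0 0 0.1 0 0 0 0; 0 0 0.1 0 0 0 0; 0 0 0.1 0 0 0 0; 0 0 0.08 0 0 0 0; 0 0 0.039 0 0 0 0; 0 0 0 0 0 0 0; 0 0 0 0 0 0 0; 0 0 0 0 0 0 0",
)

```text
time: 20.32
tool_pos: [0.5734, -0.0436, 0.0731]
ee_rot: [3.142, -0.002, -0.164]
wrist_force: [-0.2, -0.8, -1.0]
width: 0.0134
finger_force: 30.0
```

```bash
python3 - <<'E'
from h import *
from bench import readout,imaging
o=readout.get_obs();p,R=pose(o);print(p,o['ee_rot'],o['wrist_force'])
q0=p-R.apply([0,0,.0188]);x=R.apply([1,0,0]);W=[.4508,-.0235,.051]
print('tip',q0-.124*x)
ims=[]
for n in('scene','top'):
    s=imaging.snapshot(n);q=proj(s,[q0-.124*x,q0-.05*x,W]);x0,y0=np.int32(q[0])-[40,37]
    d=crop(s,x0,y0,79,75,5)
    for i,u in enumerate(q): cv2.circle(d,(round((u[0]-x0+.5)*5),round((u[1]-y0+.5)*5)),2,(0,0,255) if i<2 else (0,255,0),-1)
    ims.append(d);print(x0,y0,q)
cv2.imwrite('pics/J.png',np.hstack(ims))
E
```

```text
[ 0.5734 -0.0436  0.0731] [ 3.1415 -0.0021 -0.1642] [-0.1588 -0.7707 -1.0185]
tip [ 0.4511 -0.0233  0.0917]
235 141 [[275.9758 178.7279]
 [251.7343 184.6419]
 [276.1311 186.2168]]
293 182 [[333.8415 219.9694]
 [339.0124 187.5688]
 [331.1936 221.9096]]
```

View pics/J.png

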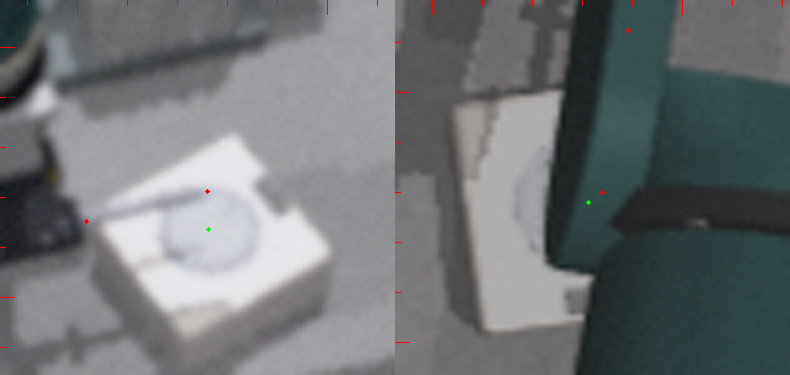

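The scene view (left) shows the rod level over the reader. Its tip is at about (206,191), as predicted, with the window centre at (208,229) below it. In the top view (right) the arm hides the tip. I'm handing the job in.

```bash
python3 -c "
from bench import robot
print(robot.close_job())"
```

```text
the job is handed in; nothing more can be done
None
```

I slid the gauge rod into the guide tube until its collar stopped on the mouth (about 8 N), paused there, then drew it right out. I handed the job in after about 20 s, with the rod held level and its tip worked out at about 41 mm above the glass and within 1 mm of the window's centre; no verdict came back.

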